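# Slide the pepper mill home into the condiment rack

## Task

The pepper mill was left out on the worktop near the hob and sheds pepper whenever it is picked up, so do not grip or lift it. Push it gently, low on its body, so that it slides upright across the worktop into the free, wider bay of the low wooden condiment rack, all the way in against the back. Do not tip the mill, and leave the salt shaker, spice jar, garlic and matchbox where they are.

Things in the scene. Friction and masses are not known exactly. Their poses are not given: they have to be found in the camera images.
- mill: dark brown pepper mill, standing loose and upright: 170 tall, about 0.2 kg, 58 mm across at the foot and, as a solid, a straight cylinder up to 122; a 48 mm head above. Origin: centre of its underside, z up its axis; yaw means nothing. Pushed below 40 mm it slides, much higher it tips. An upright gripper may bump its upper body before the tips reach the foot: lean it back, away from the mill
- bay_back (a point): centre of the inner face of the free bay's back wall, at worktop level. x points into the bay through that wall, y along it towards the salt shaker's bay, z up. The bay is 90 mm wide inside (y -45 to +45); its side walls run from x = 0 to x = -70 mm, where it is open. The mill's axis is at x = -29 mm when it touches the back wall
- salt: salt shaker, glass with a grey top, 44 mm diameter, 90 tall, standing loose in the narrow bay of the rack; leave it. Origin at the centre of its underside
- jar: spice jar with a black cap, 41 mm diameter, 105 tall, standing loose behind the rack, at the right-hand end of the worktop; leave it. Origin at the centre of its underside
- garlic: garlic bulb, 60 mm diameter, 59 tall, loose towards the back of the worktop; leave it. Origin at the centre of its underside
- matchbox: red matchbox, 36x56x15 mm, lying loose towards the back of the worktop; leave it. Origin at the centre of its underside
- rack: low condiment rack fixed to the worktop: a floorless fence of pale wooden boards 8 mm thick, 34 high, two bays side by side, open towards its -x. Origin at worktop level in the middle of the free wide bay, 35 mm in front of its back wall; axes as at bay_back. The narrow bay, 62 mm wide inside (y +53 to +115 mm), holds the salt shaker
Mind the look-alikes: they are no part of the job. Of the things that look like the mill, the larger one is meant.

How it is judged:
At the end, for the whole second after the job is handed in: the pepper mill stands upright (within 0.08 rad) and still on the worktop inside the wide bay, its side within 10 mm of the back wall (x of mill in the frame of bay_back between -0.039 and -0.02 m and y of mill in the frame of bay_back between -0.03 and 0.03 m and height (world z) of mill below 0.004 m and angle between mill's own z axis and vertical below 0.08 rad and linear speed of mill below 0.01 m/s); the robot touches nothing.
It fails at once if the mill is lifted off the worktop or gripped between the fingers (height (world z) of mill above 0.01 m or (horizontal distance between the grasp point and mill below 0.014 m and height (world z) of the grasp point below 0.165 m)).
It fails at once if the mill is tipped by more than 0.25 rad (angle between mill's own z axis and vertical above 0.25 rad).
It fails at once if the mill is pushed on its upper half (contact force between the fingers and mill above 0.5 N and height (world z) of the grasp point above 0.115 m).
It fails at once if the mill is shoved faster than 0.35 m/s (linear speed of mill above 0.35 m/s).
It fails at once if the salt shaker, spice jar, garlic or matchbox is moved by more than 20 mm, or the shaker or jar is tipped (distance of any of salt, jar, garlic, matchbox from where it was at the start of the episode above 0.02 m or angle between any of salt, jar's own z axis and vertical above 0.3 rad).
It also fails if it takes over 51 s, if anything falls off the work surface, if the arm or the gripper's body presses on something with over 40 N, if the wrist force passes 120 N, or if a joint passes its speed limit or range.

## Robot

A 7-joint arm with a two-finger parallel gripper is mounted at the origin on a cart in front of the work surface, level with it; the furniture and walls round the work are solid. World frame = base frame: x ahead of the robot, y to its left, z up, the work surface at z = 0. Lengths are in m, angles in rad, forces in N, time in s.
With the tool pointing down it reaches from about 0.4 to 0.85 m from the base axis. Payload 10.4 kg.
Tool frame: the origin (TCP) lies on the centre line of the jaws, within the pads' length; the fingertips stand 11 mm ahead of it and the grasp point (between the pads) lies 8 mm behind it; z points along the fingers, y is the direction in which the jaws open and shut (so a half turn about z gives the same grasp; the last joint's range is limited). The gripper opens to 87 mm and grips with 3 to 60 N. Pads are 19 mm wide; open, the fingers measure 117 mm over their backs; the gripper's body (75 mm by 190 mm) begins 51 mm behind the grasp point.
Start: joints at [1.251, 0.332, -0.065, 1.46, 0.022, 1.35, -0.088], TCP at [0.183, -0.598, 0.234] pointing down, gripper open.
Joint ranges: [-2.6, 2.6], [-0.5, 2.12], [-1.47, 1.34], [0.16, 2.42], [-1.27, 4.41], [0.06, 2.06], [-2.6, 2.6]. Speed limits (rad/s): [2.22, 2.22, 2.79, 2.79, 3.14, 3.14, 3.14].

## Interface

Orientations are given as a unit quaternion [w, x, y, z].
In Python, from bench import observe, vision, robot gives the robot as it stands.
- The arm moves only by the tool send_rows, never from a script. Its argument "steps" is a list of rows, each an object with "slide": the shift along the tool's x, y, z in mm, a list of three; "rotation": the turn, a rotation vector about the tool's x, y, z in units of 6 degrees (1.0 is 6 degrees), a list of three; "jaw": the opening in per cent of the stroke, from 0 (shut) to 100 (fully open). A call has 1 to 8 rows; each row shifts and turns the commanded pose from where the row before left it, along the tool's axes as they then stand; what a row does not reach is not made up. A row lasts 1/12 s, in which the tool goes at most 41.7 mm and 7.16 degrees, less where a joint would pass 70% of its speed; a pose out of reach is approached as far as the arm can. A call is refused whole if a number of a shift passes 41.7 or a number of a turn 1, either way. A call with a gripper value outside its range is refused whole. The fingers move at their own pace and stop on an object; "force" is the grip in N (left out, the last holds). Time passes only in rows, so rows that do not move let the fingers close. It gives the time, the measured TCP pose, the force and the opening at its end, in the units of the state.
- observe(): the state, without advancing time (a new reading comes with each control period).
- vision.get_image(name): name is "scene" or "side" or "wrist"; returns (picture, depth): 384x512x3 uint8, red, green, blue; 384x512 float32, m along the optical axis (not along the pixel's ray), 0 where there is no reading.
- vision.camera_params(name): a dict with "mtx" (3x3 intrinsics, pixels), "cam_to_world" (4x4, takes a point from camera to world coordinates). Camera axes: x right, y up, looking along -z (the intrinsics and any distortion apply to the point x, -y, -z); pixel columns grow to the right and rows downward; lengths in m; the calibration is good to about 2 mm. A picture is of the moment at which its call begins: read the wrist's pose just before it. camera_params takes no time and is no camera call; for the wrist camera it gives the pose at the moment of the call.
- robot.hand_in(): hands the job in, once; it reports no verdict.
Trained networks look in the newest picture that a camera, given by its name, has taken for a name from the list of things; names that differ only in an ending like _2 or _b are one class to them, and where a whole thing is asked for, a point or a joint stands for the part that bears it (a point fixed in the world has none). Each returns a list of dicts, best first, with "p" (0 to 1); they miss things now and then, are a little off and sometimes report something else, mostly with a low value. They report only what shows in the picture. A call takes as long as a camera call. They do not tell look-alikes from the thing itself.
- vision.boxes_of(camera, query): "xyz" ([x, y, z] in m, in world coordinates, good to about 4 mm: the middle of the surface that is visible of it).
- vision.cut_out(camera, query): "mask" (384x512 bool, what is visible of it).
The state is a dict: "t": time; "joint_positions": joint angles; "qd": joint speeds; "tau": joint torques, N m; "position": TCP position; "eef_rot": TCP orientation; "force": force on the tool from outside, world axes, zero at the start; "ft_torque": the same for the moment, N m; "width": opening from 0.0 (shut) to 1.0 (fully open).
Only numpy, scipy, OpenCV 4.12 (cv2) and the standard library are available. Lean on these libraries where they do the work, as an engineer would, in place of code of your own. Each camera call takes 0.05 s, during which the arm holds its last target. There are 200 camera calls.

## Working session

There is one attempt and no reset: what is moved stays moved. The work goes in short steps, Python scripts to look and compute and a tool call to move; the robot and the scene stay as the last step left them, time stands still between calls to the robot, and variables do not carry over. Pictures are saved under pics/ and viewed, about 8 in all and at most 12, crops included, and the job is handed in when it is done.

Besides the shell and the picture viewer there is one more tool, called after "Request:" as name(argument=value, ...), one argument or row to a line, values as JSON. send_rows: Moves the arm, as the interface text tells. Its arguments: {"type":"object","properties":{"steps":{"type":"array","items":{"type":"object","properties":{"slide":{"type":"array","items":{"type":"number"}},"rotation":{"type":"array","items":{"type":"number"}},"jaw":{"type":"number"}}}},"force":{"type":"number"}},"required":["steps"]}

```bash
mkdir -p pics; ls
python3 - <<'E'
from bench import observe, vision, robot
import cv2,numpy as np
s=observe();print(s['t'],s['position'],s['eef_rot'],s['width'])
ims=[]
for c in ["scene","side"]:
    im,d=vision.get_image(c);ims.append(im)
    cp=vision.camera_params(c);print(c,np.round(cp['cam_to_world'],3).tolist(),np.round(cp['mtx'],1).tolist())
    for q in ["mill","salt","jar","garlic","matchbox","rack"]:
        print(c,q,[(np.round(b['xyz'],3).tolist(),round(b['p'],2)) for b in vision.boxes_of(c,q)][:4])
cv2.imwrite('pics/a.png',cv2.cvtColor(cv2.resize(ims[0],(800,600)),cv2.COLOR_RGB2BGR))
cv2.imwrite('pics/b.png',cv2.cvtColor(cv2.resize(ims[1],(800,600)),cv2.COLOR_RGB2BGR))
E
```

```text
pics
0.0 [ 0.18270094 -0.59731564  0.23276182] [-6.94558774e-04  9.89008448e-01  1.47857350e-01 -1.08855583e-04] 1.0012219755592628
scene [[-0.759, 0.502, -0.413, 0.104], [-0.65, -0.572, 0.5, 0.397], [0.015, 0.648, 0.761, 0.793], [0.0, 0.0, 0.0, 1.0]] [[442.5, 0.0, 260.1], [0.0, 442.5, 186.5], [0.0, 0.0, 1.0]]
scene mill [([0.498, 0.131, 0.064], 0.97), ([0.408, 0.11, 0.1], 0.83)]
scene salt [([0.576, -0.206, 0.026], 0.52)]
scene jar [([0.547, -0.35, 0.066], 0.81)]
scene garlic [([0.597, 0.031, 0.036], 0.57)]
scene matchbox [([0.611, 0.125, 0.013], 0.57)]
scene rack [([0.612, 0.124, 0.012], 0.69), ([0.58, -0.199, 0.026], 0.68)]
side [[-0.862, 0.302, -0.407, 0.182], [-0.507, -0.503, 0.7, 0.463], [0.007, 0.81, 0.586, 0.54], [0.0, 0.0, 0.0, 1.0]] [[366.8, 0.0, 247.1], [0.0, 366.8, 184.0], [0.0, 0.0, 1.0]]
side mill [([0.413, 0.12, 0.094], 0.91), ([0.504, 0.134, 0.061], 0.82)]
side salt [([0.617, -0.148, 0.047], 0.74)]
side jar [([0.543, -0.347, 0.065], 0.59), ([0.602, 0.035, 0.039], 0.51), ([0.616, -0.147, 0.05], 0.48)]
side garlic [([0.599, 0.034, 0.041], 0.58)]
side matchbox [([0.612, 0.122, 0.02], 0.97)]
side rack [([0.576, -0.212, 0.021], 0.87)]
```

View pics/a.png

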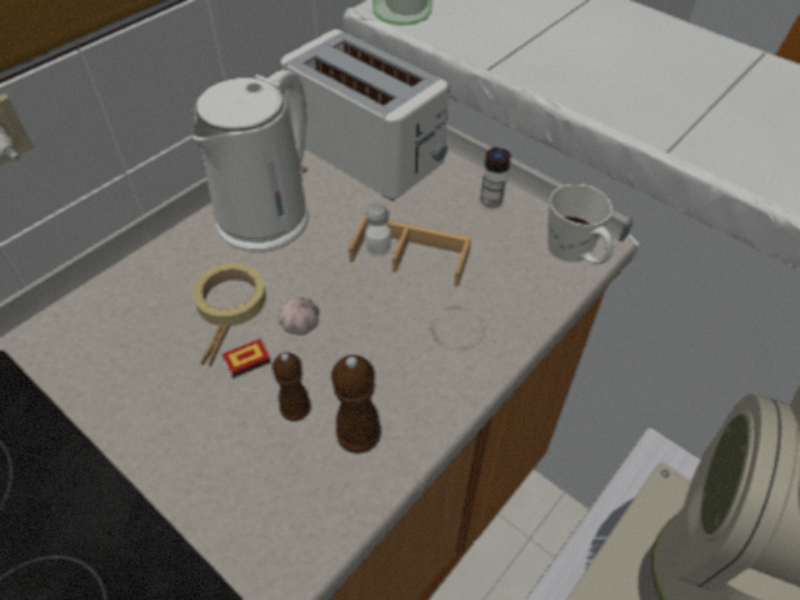

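View pics/b.png

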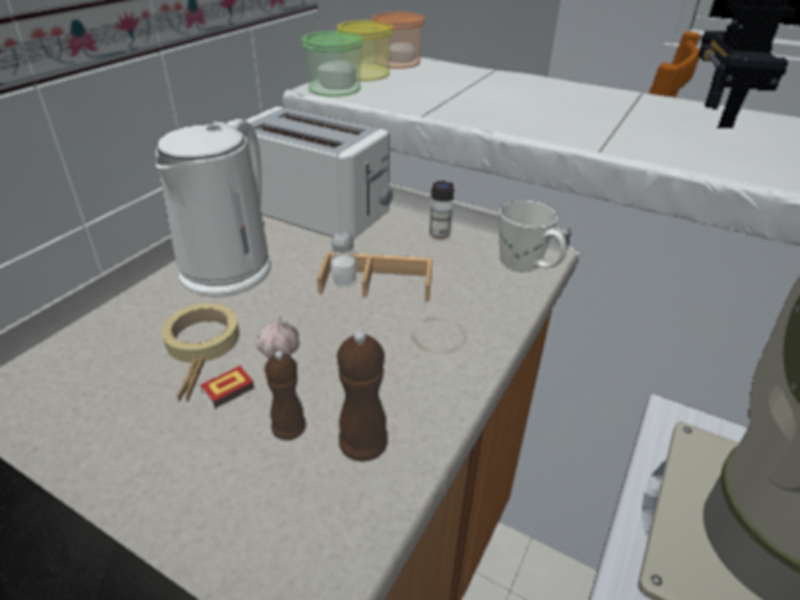

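The larger mill is at (357,405) in the scene picture, and the smaller look-alike is at (290,385). The networks put them at about (0.41, 0.115) and (0.50, 0.13). The rack opens towards the mills. Next I measure both precisely.

```bash
cat > h.py <<'E'
from bench import observe, vision, robot
import cv2,numpy as np
from scipy.optimize import least_squares
def cloud(c):
    cp=vision.camera_params(c); im,d=vision.get_image(c)
    K=cp['mtx'];T=cp['cam_to_world']
    v,u=np.mgrid[0:384,0:512]
    P=np.stack([(u-K[0,2])*d/K[0,0],-(v-K[1,2])*d/K[1,1],-d],-1)@T[:3,:3].T+T[:3,3]
    P[d==0]=np.nan
    return im,P
def fitc(p,r):
    # centre of a circle of known radius from xy points
    f=least_squares(lambda c:np.hypot(*(p-c).T)-r,p.mean(0)+0.01,loss='soft_l1',f_scale=.002)
    return f.x
E
cat > m.py <<'E'
from h import *
for c in ["scene","side"]:
    im,P=cloud(c)
    wk=P[(abs(P[...,2])<.02)&(P[...,0]>.3)&(P[...,0]<.7)&(abs(P[...,1])<.3)]
    print(c,'table z',np.median(wk[:,2]))
    for m in vision.cut_out(c,"mill")[:2]:
        q=P[cv2.erode(m['mask'].astype(np.uint8),np.ones((3,3)))>0]; q=q[~np.isnan(q[:,0])]
        lo=q[(q[:,2]>.005)&(q[:,2]<.035)][:,:2]
        print('mill p',round(m['p'],2),'ztop',np.percentile(q[:,2],99).round(3),'n',len(lo),'c29',fitc(lo,.029).round(4))
    hsv=cv2.cvtColor(im,cv2.COLOR_RGB2HSV)
    w=(hsv[...,0]>8)&(hsv[...,0]<24)&(hsv[...,1]>90)
    x,y,z=np.moveaxis(P,-1,0)
    t=w&(x>.42)&(x<.72)&(y<-.05)&(y>-.33)&(z>.026)&(z<.042)
    q=P[t];print('rack pts',len(q)); np.save(f'{c}_rack.npy',q)
    # top view picture of the points
    for k in q[::max(1,len(q)//60)]: pass
    can=np.full((560,600,3),255,np.uint8)
    for k in q: cv2.circle(can,(int((k[0]-.42)*2000),int((-.05-k[1])*2000)),1,(0,0,int(255*(k[2]-.026)/.016)),-1)
    for g in range(6): cv2.line(can,(g*100,0),(g*100,560),(200,200,200),1);cv2.line(can,(0,g*100),(600,g*100),(200,200,200),1)
    cv2.imwrite(f'pics/top_{c}.png',can)
    if c=='scene': big=im[205:305,160:260]
a=cv2.resize(cv2.imread('pics/top_scene.png'),(400,374));b=cv2.resize(cv2.imread('pics/top_side.png'),(400,374))
e=cv2.resize(cv2.cvtColor(big,cv2.COLOR_RGB2BGR),(220,220))
o=np.zeros((600,800,3),np.uint8);o[:374,:400]=a;o[:374,400:]=b;o[376:596,:220]=e
cv2.imwrite('pics/c.png',o)
E
python3 m.py
```

```text
scene table z 0.00015039749027045968
mill p 0.77 ztop 0.169 n 187 c29 [0.427  0.0966]
mill p 0.74 ztop 0.108 n 106 c29 [ 0.5295 -0.3268]
rack pts 421
side table z 0.0007912194120734961
mill p 0.9 ztop 0.119 n 235 c29 [0.5205 0.1164]
mill p 0.73 ztop 0.166 n 317 c29 [0.3966 0.1386]
rack pts 221
```

View pics/c.png

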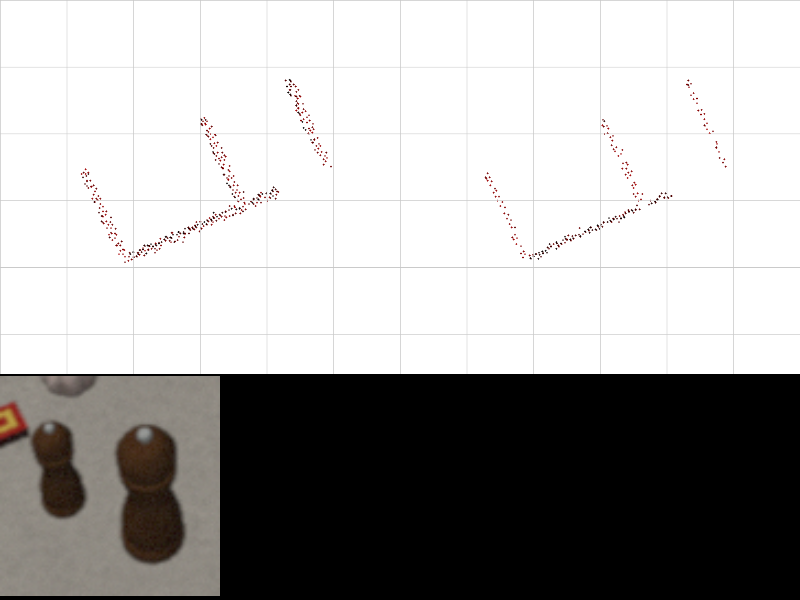

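```bash
cat > f.py <<'E'
from h import *
def boxd(p,x0,x1,y0,y1):
    dx=np.maximum(np.maximum(x0-p[:,0],p[:,0]-x1),0);dy=np.maximum(np.maximum(y0-p[:,1],p[:,1]-y1),0)
    return np.hypot(dx,dy)
def res(t,q):
    a=t[2];R=np.array([[np.cos(a),-np.sin(a)],[np.sin(a),np.cos(a)]]);p=(q-t[:2])@R
    # centre lines of the boards
    return np.min([boxd(p,.0,.008,-.053,.123),boxd(p,-.07,0,-.053,-.045),boxd(p,-.07,0,.045,.053),boxd(p,-.07,0,.115,.123)],0)
for n in (['scene'],['side'],['scene','side']):
    q=np.vstack([np.load(f'{c}_rack.npy') for c in n]); q=q[q[:,2]>.029][:,:2]
    f=least_squares(res,[.565,-.225,-1.15],args=(q,),loss='soft_l1',f_scale=.002)
    print(n,len(q),f.x.round(4),'rms mm',1e3*np.sqrt((f.fun**2).mean()))
cams={}
for c in ["scene","side"]:
    im,P=cloud(c); cam=vision.camera_params(c)['cam_to_world'][:2,3]
    for q0,z in (("big",(.008,.035)),):
        m=max(vision.cut_out(c,"mill"),key=lambda m:np.nanmax(P[m['mask']][:,2]))
        q=P[m['mask']];q=q[~np.isnan(q[:,0])]
        for lo,hi,r in ((.005,.04,.029),(.12,.16,.024)):
            s=q[(q[:,2]>lo)&(q[:,2]<hi)][:,:2]; md=np.median(s,0); u=(md-cam)/np.linalg.norm(md-cam)
            f=least_squares(lambda k:np.hypot(*(s-k).T)-r,md+u*.02,loss='soft_l1',f_scale=.002)
            print(c,'z',lo,hi,len(s),f.x.round(4),'rms',np.sqrt((f.fun**2).mean()).round(4),'simple',(md+u*r*.8).round(4))
E
python3 f.py
```

```text
['scene'] 356 [ 0.5563 -0.2214 -1.144 ] rms mm 0.10740419148549352
['side'] 179 [ 0.5556 -0.2204 -1.1464] rms mm 0.00011261541094626491
['scene', 'side'] 535 [ 0.5562 -0.2213 -1.1443] rms mm 0.0992339224628158
scene z 0.005 0.04 288 [0.4266 0.0967] rms 0.0014 simple [0.4231 0.1012]
scene z 0.12 0.16 619 [0.4263 0.098 ] rms 0.0066 simple [0.4276 0.0963]
side z 0.005 0.04 428 [0.4259 0.0953] rms 0.0013 simple [0.423  0.0996]
side z 0.12 0.16 789 [0.4248 0.0968] rms 0.0058 simple [0.4248 0.0966]
```

The large mill stands at about (0.426, 0.096). The bay back is at (0.556, -0.221), with its x axis at yaw -1.144. In rack axes the mill is at (-342, +13) mm. The small look-alike is about 94 mm to the side, so the gripper body (±95 mm) would hit it on a straight push.

Plan:
- Lean the gripper back 40° and set the jaws to about 40 mm, so the two tips cradle the foot.
- Push crabwise away from the look-alike first, then into the bay.

```bash
cat > plan.py <<'E'
from h import *
from scipy.spatial.transform import Rotation as R, Slerp
BB=np.array([.5562,-.2213]);A=-1.1443
E=np.array([np.cos(A),np.sin(A)]);F=np.array([-E[1],E[0]])
def rk(x,y,z): return np.r_[BB+x*E+y*F,z]
def torack(p): d=np.asarray(p)[:2]-BB; return np.array([d@E,d@F])
def lean(deg):
    t=np.radians(deg);d=np.r_[E,0];k=np.r_[0,0,1]
    z=np.sin(t)*d-np.cos(t)*k;x=-np.cos(t)*d-np.sin(t)*k
    return R.from_matrix(np.c_[x,np.cross(z,x),z])
def cur(): s=observe();q=s['eef_rot'];return s,np.array(s['position']),R.from_quat([*q[1:],q[0]])
def rows(p0,r0,p1,r1,n):
    sl=Slerp([0,1],R.concatenate([r0,r1])); out=[]
    for i in range(n):
        ra,rb=sl(i/n),sl((i+1)/n)
        out.append((np.round(ra.inv().apply((np.array(p1)-p0)/n*1e3),1).tolist(),np.round((ra.inv()*rb).as_rotvec(degrees=True)/6,2).tolist()))
    return out
E
python3 - <<'E'
from plan import *
s,p,r=cur(); g=lean(40)
print('turn deg',(r.inv()*g).as_rotvec(degrees=True).round(1))
w=[np.array([.40,-.32,.33]),rk(-.43,.013,.33)]
print(w,rk(-.43,.013,.027))
h=Slerp([0,1],R.concatenate([r,g]))(.4)
for a in rows(p,r,w[0],h,10)[::3]:print(a)
print()
for a in rows(w[0],h,w[1],g,16)[::3]:print(a)
E
```

```text
turn deg [-33.9 -29.7 -93. ]
[array([ 0.4 , -0.32,  0.33]), array([0.39015155, 0.17555881, 0.33      ])] [0.39015155 0.17555881 0.027     ]
([28.9, -20.2, -9.6], [-0.23, -0.2, -0.62])
([31.5, -13.5, -12.7], [-0.23, -0.2, -0.62])
([32.5, -6.2, -15.4], [-0.23, -0.2, -0.62])
([32.0, 1.3, -17.6], [-0.23, -0.2, -0.62])

([23.6, -17.8, -9.4], [-0.21, -0.19, -0.58])
([25.8, -12.5, -11.8], [-0.21, -0.19, -0.58])
([26.8, -6.8, -14.0], [-0.21, -0.19, -0.58])
([26.6, -1.0, -15.8], [-0.21, -0.19, -0.58])
([25.3, 4.9, -17.2], [-0.21, -0.19, -0.58])
([22.8, 10.5, -18.1], [-0.21, -0.19, -0.58])
```

Request:
send_rows(
  steps=[
    {"slide":[29,-20,-10],"rotation":[-0.23,-0.2,-0.62],"jaw":46},
    {"slide":[30,-18,-11],"rotation":[-0.23,-0.2,-0.62],"jaw":46},
    {"slide":[31,-16,-12],"rotation":[-0.23,-0.2,-0.62],"jaw":46},
    {"slide":[31.5,-13.5,-13],"rotation":[-0.23,-0.2,-0.62],"jaw":46},
    {"slide":[32,-11,-14],"rotation":[-0.23,-0.2,-0.62],"jaw":46},
    {"slide":[32,-9,-15],"rotation":[-0.23,-0.2,-0.62],"jaw":46},
    {"slide":[32.5,-6,-15.5],"rotation":[-0.23,-0.2,-0.62],"jaw":46},
    {"slide":[32.5,-4,-16],"rotation":[-0.23,-0.2,-0.62],"jaw":46},
  ],
)

```text
t: 1.77
position: [0.3573, -0.3738, 0.3131]
eef_rot: [0.107, 0.909, 0.396, -0.068]
force: [0.9, 0.0, 0.7]
width: 0.507
```

Run:
```python
from plan import *
s,p,r=cur(); g=lean(40);print(s['t'],p,s['joint_positions'],s['width'],s['qd'])
for a in rows(p,r,rk(-.43,.013,.33),g,16):print(a)
```

```text
1.7667 [ 0.35733259 -0.37381737  0.31307576] [ 0.92302935 -0.02489835 -0.34832656  1.7251969   0.22989489  1.33956586
 -0.21594417] 0.5071263626726011 [-0.50142826 -0.25086688 -0.51929556  0.06985014  0.30920946  0.14961985
 -0.25835896]
([25.4, -21.1, -9.7], [-0.24, -0.21, -0.66])
([26.6, -19.1, -10.7], [-0.24, -0.21, -0.66])
([27.6, -16.9, -11.8], [-0.24, -0.21, -0.66])
([28.4, -14.7, -12.8], [-0.24, -0.21, -0.66])
([29.0, -12.4, -13.7], [-0.24, -0.21, -0.66])
([29.5, -10.0, -14.6], [-0.24, -0.21, -0.66])
([29.8, -7.6, -15.5], [-0.24, -0.21, -0.66])
([29.9, -5.1, -16.3], [-0.24, -0.21, -0.66])
([29.8, -2.7, -17.0], [-0.24, -0.21, -0.66])
([29.5, -0.2, -17.7], [-0.24, -0.21, -0.66])
([29.0, 2.3, -18.3], [-0.24, -0.21, -0.66])
([28.4, 4.7, -18.9], [-0.24, -0.21, -0.66])
([27.6, 7.1, -19.3], [-0.24, -0.21, -0.66])
([26.6, 9.5, -19.7], [-0.24, -0.21, -0.66])
([25.4, 11.8, -20.0], [-0.24, -0.21, -0.66])
([24.1, 14.0, -20.2], [-0.24, -0.21, -0.66])
```

Request:
send_rows(
  steps=[
    {"slide":[25.4,-21.1,-9.7],"rotation":[-0.24,-0.21,-0.66],"jaw":46},
    {"slide":[26.6,-19.1,-10.7],"rotation":[-0.24,-0.21,-0.66],"jaw":46},
    {"slide":[27.6,-16.9,-11.8],"rotation":[-0.24,-0.21,-0.66],"jaw":46},
    {"slide":[28.4,-14.7,-12.8],"rotation":[-0.24,-0.21,-0.66],"jaw":46},
    {"slide":[29,-12.4,-13.7],"rotation":[-0.24,-0.21,-0.66],"jaw":46},
    {"slide":[29.5,-10,-14.6],"rotation":[-0.24,-0.21,-0.66],"jaw":46},
    {"slide":[29.8,-7.6,-15.5],"rotation":[-0.24,-0.21,-0.66],"jaw":46},
    {"slide":[29.9,-5.1,-16.3],"rotation":[-0.24,-0.21,-0.66],"jaw":46},
  ],
)

```text
t: 2.43
position: [0.3732, -0.0988, 0.3213]
eef_rot: [0.208, 0.742, 0.623, -0.133]
force: [1.3, 0.1, 0.2]
width: 0.46
```

Run:
```python
from plan import *
s,p,r=cur(); g=lean(40);print(s['t'],p,s['joint_positions'],s['width'])
for a in rows(p,r,rk(-.43,.013,.33),g,8):print(a)
```

```text
2.4333 [ 0.37321797 -0.09882454  0.32132111] [ 0.64374072 -0.34561063 -0.73117058  1.96989076  0.274519    1.40424365
 -0.27783396] 0.460253663633671
([29.7, -2.5, -17.1], [-0.24, -0.2, -0.65])
([29.4, -0.0, -17.8], [-0.24, -0.2, -0.65])
([29.0, 2.4, -18.4], [-0.24, -0.2, -0.65])
([28.3, 4.8, -18.9], [-0.24, -0.2, -0.65])
([27.5, 7.2, -19.4], [-0.24, -0.2, -0.65])
([26.5, 9.6, -19.7], [-0.24, -0.2, -0.65])
([25.3, 11.8, -20.0], [-0.24, -0.2, -0.65])
([24.0, 14.0, -20.2], [-0.24, -0.2, -0.65])
```

Run:
```python
from plan import *
s,p,r=cur(); g=lean(40)
for a in rows(p,r,rk(-.44,.013,.24),g,9):print(a)
```

```text
([31.8, -4.2, -7.0], [-0.21, -0.18, -0.58])
([31.8, -2.1, -7.6], [-0.21, -0.18, -0.58])
([31.7, -0.0, -8.3], [-0.21, -0.18, -0.58])
([31.5, 2.1, -8.8], [-0.21, -0.18, -0.58])
([31.2, 4.2, -9.4], [-0.21, -0.18, -0.58])
([30.7, 6.3, -9.8], [-0.21, -0.18, -0.58])
([30.0, 8.4, -10.2], [-0.21, -0.18, -0.58])
([29.2, 10.4, -10.6], [-0.21, -0.18, -0.58])
([28.3, 12.4, -10.9], [-0.21, -0.18, -0.58])
```

Request:
send_rows(
  steps=[
    {"slide":[31.8,-4.2,-7],"rotation":[-0.21,-0.18,-0.58],"jaw":46},
    {"slide":[31.8,-2.1,-7.6],"rotation":[-0.21,-0.18,-0.58],"jaw":46},
    {"slide":[31.7,0,-8.3],"rotation":[-0.21,-0.18,-0.58],"jaw":46},
    {"slide":[31.5,2.1,-8.8],"rotation":[-0.21,-0.18,-0.58],"jaw":46},
    {"slide":[31.2,4.2,-9.4],"rotation":[-0.21,-0.18,-0.58],"jaw":46},
    {"slide":[30.7,6.3,-9.8],"rotation":[-0.21,-0.18,-0.58],"jaw":46},
    {"slide":[30,8.4,-10.2],"rotation":[-0.21,-0.18,-0.58],"jaw":46},
  ],
)

```text
t: 3.02
position: [0.3832, 0.1129, 0.2611]
eef_rot: [0.27, 0.574, 0.754, -0.174]
force: [0.2, 0.5, -1.2]
width: 0.458
```

Run:
```python
from plan import *
s,p,r=cur(); g=lean(40);print(s['t'],p,torack(p),s['joint_positions'],s['qd'].round(2))
print(rk(-.44,.013,.24),(r.inv()*g).as_rotvec(degrees=True))
for a in rows(p,r,rk(-.44,.013,.2),g,6):print(a)
```

```text
3.0167 [0.38319637 0.11285801 0.26105659] [-0.37579314 -0.01927043] [ 0.52412189  0.01045455 -1.37224361  1.93386966  0.57245576  1.5611846
 -0.69111417] [-0.33  1.62 -1.09 -0.19  1.23  0.85 -1.22]
[0.38601472 0.18466301 0.24      ] [-2.8928179  -2.4555756  -7.98711685]
([15.3, 3.3, 1.3], [-0.08, -0.07, -0.22])
([15.2, 3.7, 1.3], [-0.08, -0.07, -0.22])
([15.1, 4.0, 1.2], [-0.08, -0.07, -0.22])
([15.1, 4.4, 1.1], [-0.08, -0.07, -0.22])
([15.0, 4.7, 1.0], [-0.08, -0.07, -0.22])
([14.9, 5.0, 1.0], [-0.08, -0.07, -0.22])
```

Request:
send_rows(
  steps=[
    {"slide":[0,0,0],"jaw":46},
    {"slide":[0,0,0],"jaw":46},
  ],
)

```text
invalid input at $.steps[0]: expected keys slide, rotation, jaw
```

Run:
```python
from plan import *
s,p,r=cur(); g=lean(40);print(s['t'],p,torack(p),s['joint_positions'].round(3),s['qd'].round(2))
print((r.inv()*g).as_rotvec(degrees=True))
im,_=vision.get_image('side');cv2.imwrite('pics/d.png',cv2.cvtColor(cv2.resize(im,(800,600)),cv2.COLOR_RGB2BGR))
for a in rows(p,r,rk(-.44,.013,.16),g,8):print(a)
```

```text
3.0167 [0.38319637 0.11285801 0.26105659] [-0.37579314 -0.01927043] [ 0.524  0.01  -1.372  1.934  0.572  1.561 -0.691] [-0.33  1.62 -1.09 -0.19  1.23  0.85 -1.22]
[-2.8928179  -2.4555756  -7.98711685]
([14.5, 2.3, 5.0], [-0.06, -0.05, -0.17])
([14.5, 2.5, 4.9], [-0.06, -0.05, -0.17])
([14.5, 2.7, 4.9], [-0.06, -0.05, -0.17])
([14.4, 2.9, 4.8], [-0.06, -0.05, -0.17])
([14.4, 3.2, 4.7], [-0.06, -0.05, -0.17])
([14.4, 3.4, 4.7], [-0.06, -0.05, -0.17])
([14.4, 3.6, 4.6], [-0.06, -0.05, -0.17])
([14.3, 3.8, 4.6], [-0.06, -0.05, -0.17])
```

View pics/d.png

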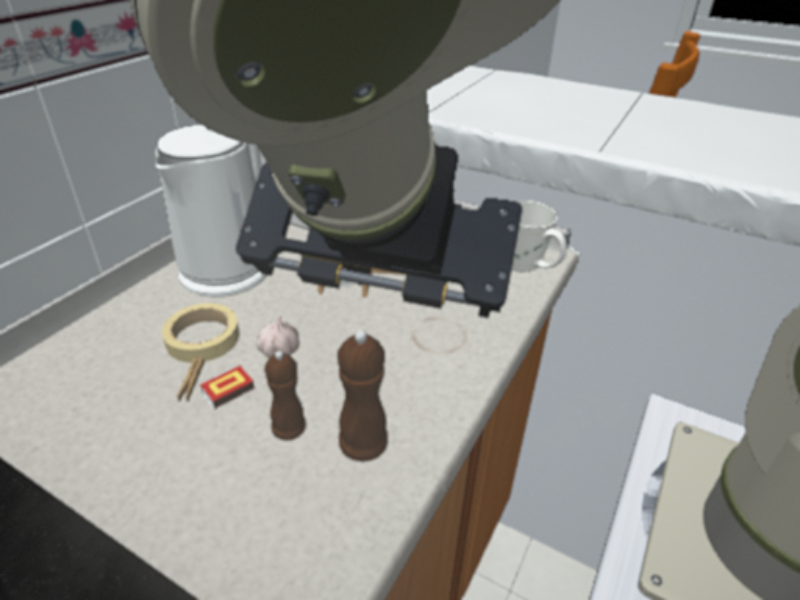

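The picture shows the gripper above the worktop, its wide body lying along the jaw axis. Both mills are untouched at (362,400) and (285,395).

Request:
send_rows(
  steps=[
    {"slide":[14,3,0],"rotation":[-0.08,-0.07,-0.22],"jaw":46},
    {"slide":[14,3.5,0],"rotation":[-0.08,-0.07,-0.22],"jaw":46},
    {"slide":[14,4,0],"rotation":[-0.08,-0.07,-0.22],"jaw":46},
    {"slide":[0,0,0],"rotation":[0,0,0],"jaw":46},
    {"slide":[0,0,0],"rotation":[0,0,0],"jaw":46},
  ],
)

```text
t: 3.48
position: [0.3841, 0.1453, 0.2342]
eef_rot: [0.276, 0.543, 0.772, -0.182]
force: [0.3, -0.3, -0.3]
width: 0.462
```

Run:
```python
from plan import *
s,p,r=cur(); g=lean(40);print(s['t'],p,torack(p),s['joint_positions'].round(3),s['qd'].round(2))
print((r.inv()*g).as_rotvec(degrees=True))
for a in rows(p,r,rk(-.44,.013,.16),g,8):print(a)
```

```text
3.4833 [0.38414821 0.14528488 0.23423767] [-0.40492147 -0.00498939] [ 0.323  0.236 -1.359  1.926  0.725  1.664 -0.858] [ 0.04 -0.05 -0.   -0.   -0.01 -0.    0.01]
[-1.88302734 -1.42331967 -4.0133065 ]
([9.4, 1.7, 4.5], [-0.04, -0.03, -0.08])
([9.4, 1.8, 4.4], [-0.04, -0.03, -0.08])
([9.4, 1.9, 4.4], [-0.04, -0.03, -0.08])
([9.3, 1.9, 4.4], [-0.04, -0.03, -0.08])
([9.3, 2.0, 4.4], [-0.04, -0.03, -0.08])
([9.3, 2.1, 4.4], [-0.04, -0.03, -0.08])
([9.3, 2.1, 4.3], [-0.04, -0.03, -0.08])
([9.3, 2.2, 4.3], [-0.04, -0.03, -0.08])
```

Request:
send_rows(
  steps=[
    {"slide":[9.4,1.7,4.5],"rotation":[-0.04,-0.03,-0.08],"jaw":46},
    {"slide":[9.4,1.8,4.4],"rotation":[-0.04,-0.03,-0.08],"jaw":46},
    {"slide":[9.4,1.9,4.4],"rotation":[-0.04,-0.03,-0.08],"jaw":46},
    {"slide":[9.3,1.9,4.4],"rotation":[-0.04,-0.03,-0.08],"jaw":46},
    {"slide":[9.3,2,4.4],"rotation":[-0.04,-0.03,-0.08],"jaw":46},
    {"slide":[9.3,2.1,4.4],"rotation":[-0.04,-0.03,-0.08],"jaw":46},
    {"slide":[9.3,2.1,4.3],"rotation":[-0.04,-0.03,-0.08],"jaw":46},
    {"slide":[9.3,2.2,4.3],"rotation":[-0.04,-0.03,-0.08],"jaw":46},
  ],
)

```text
t: 4.15
position: [0.3875, 0.1832, 0.1614]
eef_rot: [0.29, 0.512, 0.788, -0.184]
force: [0.8, 0.6, 0.7]
width: 0.459
```

Run:
```python
from plan import *
s,p,r=cur(); g=lean(40);print(s['t'],p,torack(p),s['joint_positions'].round(3),s['qd'].round(2))
print((r.inv()*g).as_rotvec(degrees=True))
for a in rows(p,r,rk(-.43,.013,.027),g,8):print(a)
```

```text
4.15 [0.38752329 0.18322658 0.16137504] [-0.43806817  0.01377921] [ 0.059  0.457 -1.234  1.95   0.874  1.679 -1.042] [-0.34  0.3   0.18  0.01  0.2   0.   -0.21]
[ 0.05628098  0.16054838 -0.48328106]
([10.1, -0.2, 13.5], [0.0, 0.0, -0.01])
([10.1, -0.2, 13.5], [0.0, 0.0, -0.01])
([10.1, -0.2, 13.5], [0.0, 0.0, -0.01])
([10.0, -0.2, 13.5], [0.0, 0.0, -0.01])
([10.0, -0.1, 13.5], [0.0, 0.0, -0.01])
([10.0, -0.1, 13.5], [0.0, 0.0, -0.01])
([10.0, -0.1, 13.5], [0.0, 0.0, -0.01])
([10.0, -0.1, 13.5], [0.0, 0.0, -0.01])
```

Request:
send_rows(
  steps=[
    {"slide":[10,-0.1,13.2],"rotation":[0,0,0],"jaw":46},
    {"slide":[10,-0.1,13.2],"rotation":[0,0,0],"jaw":46},
    {"slide":[10,-0.1,13.2],"rotation":[0,0,0],"jaw":46},
    {"slide":[10,-0.1,13.2],"rotation":[0,0,0],"jaw":46},
    {"slide":[10,-0.1,13.2],"rotation":[0,0,0],"jaw":46},
    {"slide":[10,-0.1,13.2],"rotation":[0,0,0],"jaw":46},
    {"slide":[10,-0.1,13.2],"rotation":[0,0,0],"jaw":46},
    {"slide":[8,0,10],"rotation":[0,0,0],"jaw":46},
  ],
)

```text
t: 4.82
position: [0.3903, 0.1769, 0.0322]
eef_rot: [0.289, 0.512, 0.787, -0.185]
force: [0.2, -0.6, 0.7]
width: 0.458
```

Request:
send_rows(
  steps=[
    {"slide":[0,0,0],"rotation":[0,0,0],"jaw":46},
  ],
)

```text
t: 4.9
position: [0.3895, 0.1766, 0.0312]
eef_rot: [0.289, 0.511, 0.788, -0.185]
force: [-0.7, -0.6, 0.1]
width: 0.459
```

```bash
cat > chk.py <<'E'
from plan import *
import sys
def mills(c):
    im,P=cloud(c); cam=vision.camera_params(c)['cam_to_world'][:2,3];out=[]
    for m in vision.cut_out(c,"mill"):
        q=P[m['mask']];q=q[~np.isnan(q[:,0])]
        zt=np.percentile(q[:,2],98)
        s=q[(q[:,2]>.005)&(q[:,2]<.11)][:,:2]
        if len(s)<30 or zt<.06 or m['p']<.3: continue
        md=np.median(s,0); u=(md-cam)/np.linalg.norm(md-cam)
        f=least_squares(lambda k:np.hypot(*(s-k).T)-(.029 if zt>.14 else .02),md+u*.02,loss='soft_l1',f_scale=.002).x
        print(c,round(m['p'],2),'top',zt.round(3),'n',len(s),'rack mm',(1e3*torack(f)).round(1))
    return im
s,p,r=cur();rp=r.as_matrix()
print('t',s['t'],'tcp rack mm',(torack(p)*1e3).round(1),'z',p[2].round(4),'F',s['force'].round(1),'j',s['joint_positions'].round(2))
print('err rot',(r.inv()*lean(40)).as_rotvec(degrees=True).round(1))
for c in ('scene','side'):
    im=mills(c)
    if len(sys.argv)>1 and c==sys.argv[1]: cv2.imwrite('pics/'+sys.argv[2]+'.png',cv2.cvtColor(cv2.resize(im,(800,600)),cv2.COLOR_RGB2BGR))
E
python3 chk.py scene e
```

```text
t 4.9 tcp rack mm [-431.2   12.9] z 0.0312 F [-0.7 -0.6  0.1] j [-0.08  0.68 -1.07  2.03  1.04  1.56 -1.25]
err rot [-0.1  0.2 -0.4]
```

View pics/e.png

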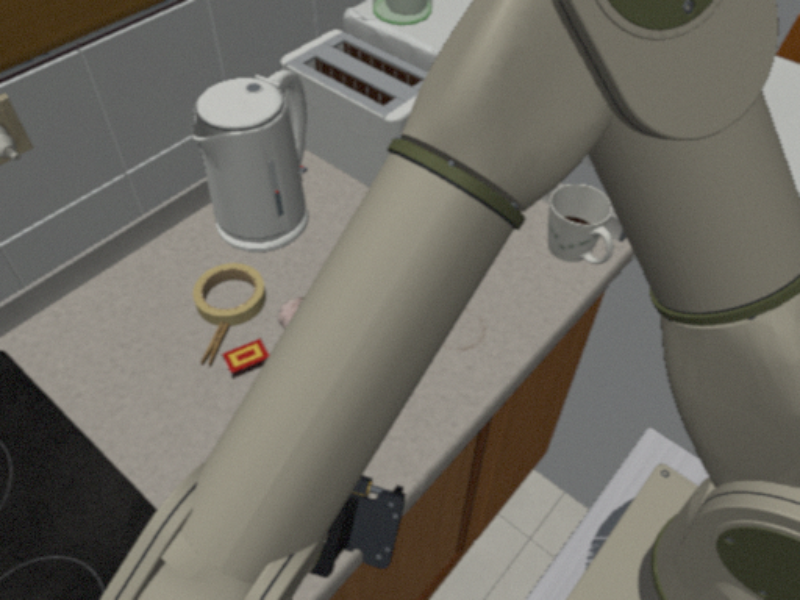

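The forearm hides the mills from the fixed cameras, so I use the wrist camera instead.

```bash
cat > w.py <<'E'
from chk import *
im=mills('wrist')
if len(sys.argv)>1: cv2.imwrite('pics/'+sys.argv[1]+'.png',cv2.cvtColor(im,cv2.COLOR_RGB2BGR))
E
sed -i "s/^for c in ('scene','side'):/for c in (('scene','side') if sys.argv[0]=='chk.py' else ()):/" chk.py
python3 w.py f
```

```text
t 5.1 tcp rack mm [-432.9   13.9] z 0.0331 F [-0.2 -0.4 -0.5] j [-0.08  0.68 -1.07  2.03  1.04  1.57 -1.25]
err rot [ 0.1  0.1 -0.4]
```

View pics/f.png

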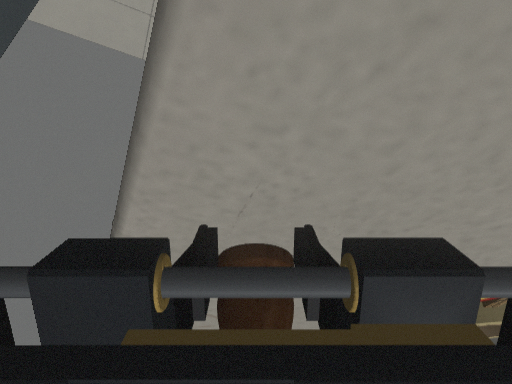

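Request:
send_rows(
  steps=[
    {"slide":[-6.2,0,6.5],"rotation":[0,0,0],"jaw":46},
    {"slide":[-6.2,0,6.5],"rotation":[0,0,0],"jaw":46},
    {"slide":[-6.2,0,6.5],"rotation":[0,0,0],"jaw":46},
    {"slide":[-6.2,0,6.5],"rotation":[0,0,0],"jaw":46},
    {"slide":[-6.9,0,5.8],"rotation":[0,0,0],"jaw":46},
    {"slide":[0,0,0],"rotation":[0,0,0],"jaw":46},
  ],
)

```text
t: 5.7
position: [0.4083, 0.1351, 0.0281]
eef_rot: [0.289, 0.511, 0.788, -0.185]
force: [0.6, 0.1, -0.0]
width: 0.46
```

```bash
python3 w.py g
```

```text
t 5.7 tcp rack mm [-385.7   12.8] z 0.0281 F [ 0.6  0.1 -0. ] j [ 0.02  0.65 -1.06  2.08  1.08  1.51 -1.19]
err rot [-0.   0.2 -0.4]
```

View pics/g.png

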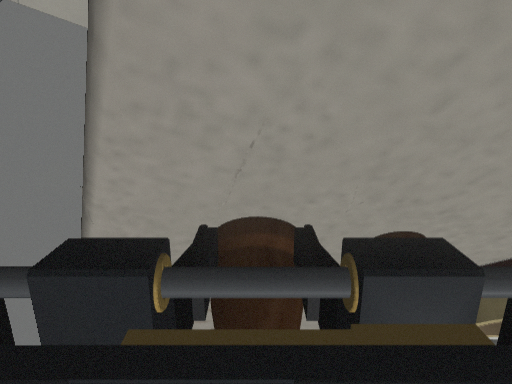

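The mill sits centred between the tips at (255,270), just short of contact. The look-alike shows at (403,240). Now I push crabwise away from it.

Request:
send_rows(
  steps=[
    {"slide":[-5.4,0,4.5],"rotation":[0,0,0],"jaw":46},
    {"slide":[-5,-4,4.2],"rotation":[0,0,0],"jaw":46},
    {"slide":[-5,-5,4.2],"rotation":[0,0,0],"jaw":46},
    {"slide":[-5,-5,4.2],"rotation":[0,0,0],"jaw":46},
    {"slide":[-5,-5,4.2],"rotation":[0,0,0],"jaw":46},
    {"slide":[-5,-5,4.2],"rotation":[0,0,0],"jaw":46},
  ],
)

```text
t: 6.3
position: [0.4017, 0.0906, 0.0281]
eef_rot: [0.289, 0.51, 0.788, -0.185]
force: [1.2, 1.0, -0.3]
width: 0.458
```

```bash
python3 w.py i
```

```text
t 6.3 tcp rack mm [-347.8  -11.6] z 0.0281 F [ 1.2  1.  -0.3] j [ 0.12  0.58 -1.08  2.16  1.08  1.45 -1.16]
err rot [ 0.1  0.1 -0.3]
wrist 0.88 top 0.064 n 4593 rack mm [-331.6  105.5]
```

View pics/i.png

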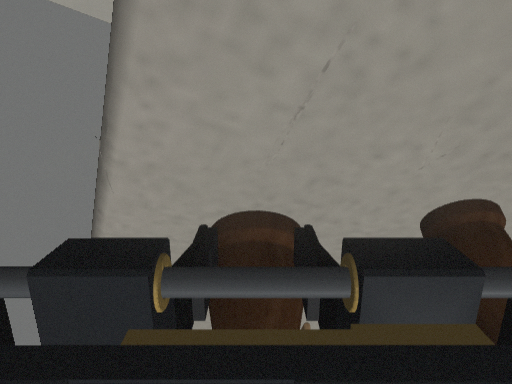

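The mill stays seated between the tips at (255,270). The look-alike at (460,205) is now beside the body, so I keep shifting away from it and then go straight.

Request:
send_rows(
  steps=[
    {"slide":[-4.2,-5,3.5],"rotation":[0,0,0],"jaw":46},
    {"slide":[-4.2,-5,3.5],"rotation":[0,0,0],"jaw":46},
    {"slide":[-4.2,-5,3.5],"rotation":[0,0,0],"jaw":46},
    {"slide":[-5.4,-2,4.5],"rotation":[0,0,0],"jaw":46},
    {"slide":[-6.1,0,5.1],"rotation":[0,0,0],"jaw":46},
    {"slide":[-6.1,0,5.1],"rotation":[0,0,0],"jaw":46},
    {"slide":[-6.1,0,5.1],"rotation":[0,0,0],"jaw":46},
    {"slide":[-6.1,0,5.1],"rotation":[0,0,0],"jaw":46},
  ],
)

```text
t: 7.07
position: [0.4096, 0.0333, 0.0282]
eef_rot: [0.289, 0.511, 0.788, -0.185]
force: [0.3, 0.9, -0.3]
width: 0.459
```

```bash
python3 w.py k
```

```text
t 7.0667 tcp rack mm [-292.4  -28.1] z 0.0282 F [ 0.3  0.9 -0.3] j [ 0.26  0.51 -1.09  2.24  1.11  1.36 -1.09]
err rot [ 0.1  0.1 -0.3]
wrist 0.56 top 0.06 n 6341 rack mm [-265.2  -29.4]
```

View pics/k.png

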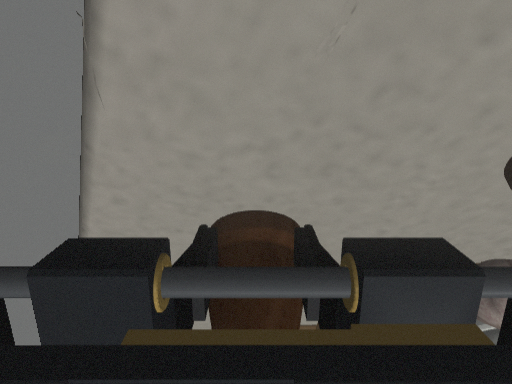

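Request:
send_rows(
  steps=[
    {"slide":[-6.1,0,5.1],"rotation":[0,0,0],"jaw":46},
    {"slide":[-6.1,0,5.1],"rotation":[0,0,0],"jaw":46},
    {"slide":[-6.1,0,5.1],"rotation":[0,0,0],"jaw":46},
    {"slide":[-6.1,0,5.1],"rotation":[0,0,0],"jaw":46},
    {"slide":[-6.1,0,5.1],"rotation":[0,0,0],"jaw":46},
    {"slide":[-6.1,1,5.1],"rotation":[0,0,0],"jaw":46},
    {"slide":[-6.1,2,5.1],"rotation":[0,0,0],"jaw":46},
    {"slide":[-6.1,2.5,5.1],"rotation":[0,0,0],"jaw":46},
  ],
)

```text
t: 7.83
position: [0.4408, -0.0224, 0.0285]
eef_rot: [0.289, 0.511, 0.788, -0.185]
force: [-0.2, -0.3, -1.2]
width: 0.46
```

```bash
python3 w.py l
```

```text
t 7.8333 tcp rack mm [-228.8  -22.8] z 0.0285 F [-0.2 -0.3 -1.2] j [ 0.39  0.47 -1.04  2.24  1.18  1.27 -0.98]
err rot [ 0.1  0.1 -0.3]
wrist 0.88 top 0.06 n 6399 rack mm [-201.5  -24.1]
```

Request:
send_rows(
  steps=[
    {"slide":[-6.1,2.9,5.1],"rotation":[0,0,0],"jaw":46},
    {"slide":[-6.1,2.9,5.1],"rotation":[0,0,0],"jaw":46},
    {"slide":[-6.1,2.9,5.1],"rotation":[0,0,0],"jaw":46},
    {"slide":[-6.1,2.9,5.1],"rotation":[0,0,0],"jaw":46},
    {"slide":[-6.1,2.9,5.1],"rotation":[0,0,0],"jaw":46},
    {"slide":[-6.1,2.9,5.1],"rotation":[0,0,0],"jaw":46},
    {"slide":[-6.1,2.9,5.1],"rotation":[0,0,0],"jaw":46},
    {"slide":[-6.1,2.9,5.1],"rotation":[0,0,0],"jaw":46},
  ],
)

```text
t: 8.6
position: [0.4882, -0.0708, 0.0288]
eef_rot: [0.289, 0.511, 0.788, -0.185]
force: [-0.9, 0.5, -0.6]
width: 0.455
```

```bash
sed -i "s/^im=mills('wrist')/im=mills('wrist');sd=mills('side')/; s/cvtColor(im,/cvtColor(np.hstack([im[100:],sd[40:324]])[:, :],/" w.py; sed -i "s/cv2.imwrite('pics\/'+sys.argv\[1\]+'.png',\(.*\))$/o=\1;cv2.imwrite('pics\/'+sys.argv[1]+'.png',cv2.resize(o,(800,int(o.shape[0]*800\/o.shape[1]))))/" w.py; python3 w.py n
```

```text
t 8.6 tcp rack mm [-165.2    0.4] z 0.0288 F [-0.9  0.5 -0.6] j [ 0.48  0.49 -0.97  2.19  1.26  1.21 -0.86]
err rot [ 0.1  0.1 -0.3]
wrist 0.77 top 0.061 n 6412 rack mm [-138.    -0.8]
side 0.83 top 0.116 n 904 rack mm [-329.8  104.6]
```

View pics/n.png

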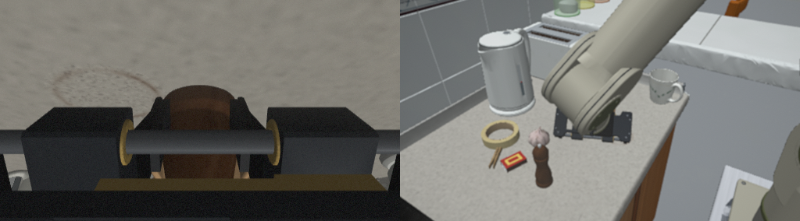

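The mill is lined up with the bay mouth, with the rack walls showing on both sides. The look-alike, garlic and matchbox are undisturbed. Now straight in.

Request:
send_rows(
  steps=[
    {"slide":[-6.1,0,5.1],"rotation":[0,0,0],"jaw":46},
    {"slide":[-6.1,0,5.1],"rotation":[0,0,0],"jaw":46},
    {"slide":[-6.1,0,5.1],"rotation":[0,0,0],"jaw":46},
    {"slide":[-6.1,0,5.1],"rotation":[0,0,0],"jaw":46},
    {"slide":[-6.1,0,5.1],"rotation":[0,0,0],"jaw":46},
    {"slide":[-6.1,0,5.1],"rotation":[0,0,0],"jaw":46},
    {"slide":[-6.1,0,5.1],"rotation":[0,0,0],"jaw":46},
    {"slide":[-6.1,0,5.1],"rotation":[0,0,0],"jaw":46},
  ],
)

```text
t: 9.47
position: [0.514, -0.129, 0.0291]
eef_rot: [0.289, 0.511, 0.788, -0.185]
force: [-1.1, 0.5, -0.7]
width: 0.46
```

Request:
send_rows(
  steps=[
    {"slide":[-6.1,0,5.1],"rotation":[0,0,0],"jaw":46},
    {"slide":[-4.6,0,3.9],"rotation":[0,0,0],"jaw":46},
    {"slide":[-4.6,0,3.9],"rotation":[0,0,0],"jaw":46},
    {"slide":[0,0,0],"rotation":[0,0,0],"jaw":46},
  ],
)

```text
t: 9.8
position: [0.5222, -0.1476, 0.0292]
eef_rot: [0.289, 0.511, 0.788, -0.185]
force: [-0.7, 0.5, -1.2]
width: 0.459
```

```bash
python3 w.py
```

```text
t 9.8 tcp rack mm [-81.1  -0.4] z 0.0292 F [-0.7  0.5 -1.2] j [ 0.6   0.49 -0.9   2.15  1.34  1.11 -0.74]
err rot [ 0.   0.2 -0.4]
wrist 0.81 top 0.061 n 6572 rack mm [-53.8  -1.6]
side 0.73 top 0.116 n 886 rack mm [-329.8  104.6]
```

Request:
send_rows(
  steps=[
    {"slide":[-2.3,0,1.9],"rotation":[0,0,0],"jaw":46},
    {"slide":[-2.3,0,1.9],"rotation":[0,0,0],"jaw":46},
    {"slide":[-2.3,0,1.9],"rotation":[0,0,0],"jaw":46},
    {"slide":[-2.3,0,1.9],"rotation":[0,0,0],"jaw":46},
    {"slide":[-2.3,0,1.9],"rotation":[0,0,0],"jaw":46},
    {"slide":[0,0,0],"rotation":[0,0,0],"jaw":46},
  ],
)

```text
t: 10.5
position: [0.5282, -0.1606, 0.0293]
eef_rot: [0.289, 0.511, 0.788, -0.185]
force: [0.6, 1.1, 0.1]
width: 0.461
```

Request:
send_rows(
  steps=[
    {"slide":[-1.5,0,1.3],"rotation":[0,0,0],"jaw":46},
    {"slide":[0,0,0],"rotation":[0,0,0],"jaw":46},
  ],
)

```text
t: 10.67
position: [0.529, -0.162, 0.0293]
eef_rot: [0.289, 0.511, 0.788, -0.185]
force: [-0.3, 0.6, -0.3]
width: 0.458
```

Request:
send_rows(
  steps=[
    {"slide":[-1.5,0,1.3],"rotation":[0,0,0],"jaw":46},
    {"slide":[0,0,0],"rotation":[0,0,0],"jaw":46},
  ],
)

```text
t: 10.83
position: [0.5298, -0.1637, 0.0292]
eef_rot: [0.289, 0.511, 0.788, -0.185]
force: [-0.2, 0.8, 0.5]
width: 0.461
```

```bash
python3 w.py
```

```text
t 10.8333 tcp rack mm [-63.3  -0.2] z 0.0292 F [-0.2  0.8  0.5] j [ 0.62  0.5  -0.89  2.13  1.36  1.09 -0.71]
err rot [ 0.1  0.1 -0.3]
wrist 0.69 top 0.061 n 6461 rack mm [-36.2  -1.3]
side 0.8 top 0.116 n 900 rack mm [-329.7  104.6]
```

Request:
send_rows(
  steps=[
    {"slide":[-1.5,0,1.3],"rotation":[0,0,0],"jaw":46},
    {"slide":[0,0,0],"rotation":[0,0,0],"jaw":46},
  ],
)

```text
t: 11.2
position: [0.5306, -0.1656, 0.0292]
eef_rot: [0.289, 0.511, 0.788, -0.185]
force: [-0.6, 0.6, 0.3]
width: 0.457
```

Request:
send_rows(
  steps=[
    {"slide":[-1.5,0,1.3],"rotation":[0,0,0],"jaw":46},
    {"slide":[0,0,0],"rotation":[0,0,0],"jaw":46},
  ],
)

```text
t: 11.37
position: [0.5314, -0.1673, 0.0291]
eef_rot: [0.289, 0.511, 0.788, -0.184]
force: [0.5, 0.6, -0.0]
width: 0.463
```

```bash
python3 w.py
```

```text
t 11.3667 tcp rack mm [-59.4  -0.2] z 0.0291 F [ 0.5  0.6 -0. ] j [ 0.63  0.5  -0.88  2.13  1.36  1.08 -0.7 ]
err rot [ 0.1  0.1 -0.3]
wrist 0.72 top 0.061 n 6543 rack mm [-32.4  -1.3]
side 0.66 top 0.116 n 856 rack mm [-329.8  104.5]
```

Mill at about -32 mm with no wall contact yet. Two more small steps, watching the force.

Request:
send_rows(
  steps=[
    {"slide":[-1.2,0,1],"rotation":[0,0,0],"jaw":46},
    {"slide":[0,0,0],"rotation":[0,0,0],"jaw":46},
  ],
)

```text
t: 11.73
position: [0.5322, -0.1681, 0.0291]
eef_rot: [0.289, 0.51, 0.789, -0.184]
force: [-2.0, 4.2, 0.5]
width: 0.461
```

Request:
send_rows(
  steps=[
    {"slide":[-1.2,0,1],"rotation":[0,0,0],"jaw":46},
    {"slide":[0,0,0],"rotation":[0,0,0],"jaw":46},
  ],
)

```text
t: 11.9
position: [0.5326, -0.1687, 0.0289]
eef_rot: [0.289, 0.51, 0.789, -0.184]
force: [-3.6, 6.3, 2.7]
width: 0.46
```

```bash
python3 w.py
```

```text
t 11.9 tcp rack mm [-57.6   0.2] z 0.0289 F [-3.6  6.3  2.7] j [ 0.63  0.5  -0.88  2.13  1.36  1.08 -0.7 ]
err rot [ 0.1  0.  -0.3]
wrist 0.65 top 0.061 n 6637 rack mm [-32.  -1.]
side 0.73 top 0.082 n 164 rack mm [130.9 -63. ]
side 0.72 top 0.116 n 837 rack mm [-329.8  104.5]
```

The force rose to about 7 N, so the mill is against the back wall. I retreat straight back, then up.

Request:
send_rows(
  steps=[
    {"slide":[1.5,0,-1.3],"rotation":[0,0,0],"jaw":46},
    {"slide":[3,0,-2.5],"rotation":[0,0,0],"jaw":46},
    {"slide":[6,0,-5],"rotation":[0,0,0],"jaw":46},
    {"slide":[10,0,-8.4],"rotation":[0,0,0],"jaw":46},
    {"slide":[12,0,-10],"rotation":[0,0,0],"jaw":46},
    {"slide":[12,0,-10],"rotation":[0,0,0],"jaw":46},
    {"slide":[10,0,-8.4],"rotation":[0,0,0],"jaw":46},
    {"slide":[4,0,-3.3],"rotation":[0,0,0],"jaw":46},
  ],
)

```text
t: 12.77
position: [0.5007, -0.0976, 0.0288]
eef_rot: [0.289, 0.509, 0.789, -0.184]
force: [-0.5, 0.0, 0.1]
width: 0.459
```

Request:
send_rows(
  steps=[
    {"slide":[-10,0,-12],"rotation":[0,0,0],"jaw":46},
    {"slide":[-14,0,-16.5],"rotation":[0,0,0],"jaw":46},
    {"slide":[-14,0,-16.5],"rotation":[0,0,0],"jaw":46},
    {"slide":[-14,0,-16.5],"rotation":[0,0,0],"jaw":46},
    {"slide":[-14,0,-16.5],"rotation":[0,0,0],"jaw":46},
    {"slide":[-14,0,-16.5],"rotation":[0,0,0],"jaw":46},
    {"slide":[-14,0,-16.5],"rotation":[0,0,0],"jaw":46},
    {"slide":[-14,0,-16.5],"rotation":[0,0,0],"jaw":46},
  ],
)

```text
t: 13.43
position: [0.5006, -0.1006, 0.1969]
eef_rot: [0.289, 0.51, 0.789, -0.185]
force: [0.1, -0.6, -0.4]
width: 0.458
```

Request:
send_rows(
  steps=[
    {"slide":[-10,-10,-12],"rotation":[0,0,0],"jaw":46},
    {"slide":[-10,-20,-12],"rotation":[0,0,0],"jaw":46},
    {"slide":[-10,-20,-12],"rotation":[0,0,0],"jaw":46},
    {"slide":[0,0,0],"rotation":[0,0,0],"jaw":46},
  ],
)

```text
t: 13.77
position: [0.4536, -0.1224, 0.2471]
eef_rot: [0.293, 0.511, 0.787, -0.186]
force: [1.0, -0.1, 0.4]
width: 0.462
```

```bash
python3 w.py o; python3 chk.py
python3 - <<'E'
from h import *
for c in ('scene','side'):
    vision.get_image(c)
    for q in ["salt","jar","garlic","matchbox"]:
        print(c,q,[(np.round(b['xyz'],3).tolist(),round(b['p'],2)) for b in vision.boxes_of(c,q)][:2])
E
```

```text
t 13.7667 tcp rack mm [-132.5  -52.5] z 0.2471 F [ 1.  -0.1  0.4] j [ 0.85 -0.26 -1.02  2.12  0.54  1.04 -0.02]
err rot [ 0.1  0.6 -0.5]
wrist 0.84 top 0.162 n 3445 rack mm [-20.3  -0.4]
side 0.85 top 0.159 n 724 rack mm [-20.   -1.6]
side 0.7 top 0.115 n 890 rack mm [-329.8  104.6]
t 13.9667 tcp rack mm [-133.1  -50.6] z 0.2418 F [-0.7  0.7  0. ] j [ 0.84 -0.24 -1.03  2.12  0.55  1.04 -0.03]
err rot [ 0.1  0.1 -0.3]
scene 0.96 top 0.118 n 608 rack mm [-330.8  106.1]
scene 0.7 top 0.124 n 662 rack mm [-31.5  -2.2]
side 0.84 top 0.116 n 881 rack mm [-329.8  104.6]
side 0.83 top 0.16 n 746 rack mm [-20.1  -1.6]
scene salt [([0.612, -0.148, 0.051], 0.75)]
scene jar []
scene garlic [([0.597, 0.032, 0.037], 0.7)]
scene matchbox [([0.611, 0.126, 0.012], 0.85)]
side salt [([0.615, -0.15, 0.049], 0.88)]
side jar [([0.547, -0.348, 0.068], 0.77)]
side garlic []
side matchbox [([0.606, 0.12, 0.018], 0.74)]
```

View pics/o.png

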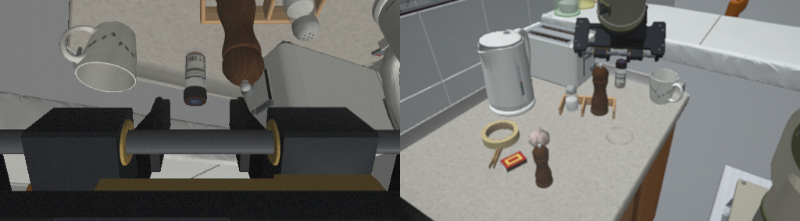

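Run:
```python
from plan import *
for c in ('scene','side','wrist'):
    im,P=cloud(c); cam=vision.camera_params(c)['cam_to_world'][:2,3]
    for m in vision.cut_out(c,"mill"):
        q=P[m['mask']];q=q[~np.isnan(q[:,0])]
        if m['p']<.4 or np.linalg.norm(torack(np.median(q,0)))>.08: continue
        for lo,hi,r in ((.005,.035,.029),(.135,.155,.024)):
            s=q[(q[:,2]>lo)&(q[:,2]<hi)][:,:2]
            if len(s)<20: continue
            md=np.median(s,0);u=(md-cam)/np.linalg.norm(md-cam)
            f=least_squares(lambda k:np.hypot(*(s-k).T)-r,md+u*.02,loss='soft_l1',f_scale=.002).x
            print(c,lo,len(s),(torack(f)*1e3).round(1))
s,p,r=cur();print(s['t'],p,s['qd'].round(2))
```

```text
scene 0.005 207 [-23.9  -0.8]
side 0.005 236 [-23.   -1.8]
side 0.135 207 [-26.   -2.3]
wrist 0.005 996 [-23.5  -0.9]
wrist 0.135 1323 [-25.9  -1.4]
14.9667 [ 0.45498935 -0.12150779  0.24258999] [ 0. -0.  0.  0. -0. -0. -0.]
```

```bash
python3 -c "
from bench import robot
print(robot.hand_in())"
```

```text
the job is handed in; nothing more can be done
None
```

The large pepper mill is in the wide bay, standing upright against the back wall, and the job is handed in. It was never gripped or lifted. I leaned the gripper back 40° and set the jaws to about 40 mm, so the tips cradled the foot about 25 mm up. I pushed it sideways first to clear the smaller look-alike, then straight in at about 0.1 m/s or less.

**Seating:** the mill stopped at the back wall, where the force rose to about 7 N. The gripper then backed off and rose clear, touching nothing.

**Position:** three cameras put the foot at x between -23 and -24 mm and y about -1 mm, inside the required window. That disagrees with the -29 mm expected at wall contact. I put the 5 mm gap down to error in my fit of the rack's position.

**Upright:** the head and foot fits agree within about 3 mm, so the mill is upright as far as the cameras show.

**Other items:** the salt shaker, spice jar, garlic and matchbox read within about 7 mm of their starting positions, with one exception. The first scene-camera reading of the salt shaker was 70 mm off, and I took that as a misdetection because the side camera agreed before and after. At the end the jar was seen only by the side camera and the garlic only by the scene camera. The look-alike mill did not measurably move after I passed it.

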